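# Clear short-shot cores from the inspection index table

### The job

Two of the white moulded cores on the index table are rejects: they came out without their top flange and stand there with a small sprue stub instead. Take the reject that stands in the front nest (nearest the robot, under the lamp bar) out first and put it in the blue side bin; then turn the table one click (its steel pins serve as handles) so that the other reject comes to the front nest, and put that one in the bin too, lowering each into the bin rather than throwing or dropping it from a height. Leave the good cores standing in their nests and the table in that click position, and do not knock the lamp or disturb the other things on the bench.

Things in the scene. Friction and masses are not known exactly. Their poses are not given: they have to be found in the camera images.
- indexer: Grey fixed base of the index table, origin on the bench on the turning axis; its -x axis is the table's front. It carries the aluminium disc: radius 155 mm, top 110 mm above the bench, with six nests 60 degrees apart, centres 100 mm from the axis (black rims 6 mm high, inner radius 27 mm), a core in each but the rearmost. One reject starts in the front nest, the other in a nest next to it.
- disc (a joint): Angle of the disc, rad, 0 at the start, positive counter-clockwise from above. Spring detents (clicks) at -1.047, 0 and +1.047 draw it in when let go near them; stops at -1.15 and 1.15. +1.047 brings the nest left (+y of the indexer) of the front one to the front, -1.047 the one right of it. Turning needs 2 to 4 N at a pin.
- axis (a point): Point on the turning axis at the disc's upper face; turns with the disc.
- station (a point): Fixed point at the centre of the front nest's floor: 100 mm from the axis towards the front, 110 mm above the bench.
- pin_left (a point): Top centre of the steel pin between the front nest and its left (+y) neighbour at the start; moves with the disc. Six such pins stand midway between the nests: 14 mm diameter, 135 mm from the axis, tops 158 mm above the bench, 48 mm above the disc. This one starts 30 degrees left of the front; a click of +1.047 carries it to 30 degrees right of the front.
- pin_right (a point): The same for the pin between the front nest and its right (-y) neighbour: starts 30 degrees right of the front; a click of -1.047 carries it to 30 degrees left of the front.
- lamp: Lamp bar, origin and axes as the indexer. Aluminium bar from 90 to 45 mm in front of the axis, 180 mm wide, underside 325 mm and top 349 mm above the bench: a vertical tool at the front nest hits it, so come from the front with the tool leaning 25 to 45 degrees. Two short arms tie it to a 14 mm tube above the axis, 340 mm up, on two 347 mm posts (radius 9 mm) 175 mm left and right.
- reject_a: Reject core, white plastic, 60 g: round bottom flange 50 mm diameter x 6 mm, above it a plain 36 mm cylinder up to 52 mm with no top flange, on top a sprue stub 10 mm diameter x 12 mm, 9 mm off centre. Origin at the centre of the underside, z up. It stands in the front nest or in one of the two next to it.
- reject_b: Second reject core, the same as reject_a.
- good_a: Good core, white plastic spool 60 mm high: flanges of 50 mm diameter x 6 mm at both bottom and top, 36 mm body between. Origin at the centre of the underside. Stands in a nest; stays on the table.
- good_b: Good core, white plastic spool 60 mm high: flanges of 50 mm diameter x 6 mm at both bottom and top, 36 mm body between. Origin at the centre of the underside. Stands in a nest; stays on the table.
- good_c: Good core, white plastic spool 60 mm high: flanges of 50 mm diameter x 6 mm at both bottom and top, 36 mm body between. Origin at the centre of the underside. Stands in a nest; stays on the table.
- bin: Blue open side bin, 180 (x) x 230 (y) x 80 mm high outside, with walls and floor 5 mm thick (a 12 mm lip runs along the rim of the two long sides), fixed on the bench to the left of the table. Origin at the centre of its underside.
- spare_core: A good core standing on the bench behind the bin; leave alone.
- mandrel: Plain steel cylinder, 34 mm diameter, 45 mm high, standing on the bench; leave alone. Origin under its centre.
- dispenser: Green tape dispenser, 150 x 60 x 86 mm; leave alone. Origin under its centre.
- bottle: Blue bottle with yellow cap, 56 mm diameter, 150 mm high; leave alone. Origin under its centre.
- deburrer: Hand deburring tool, 160 mm long, lying on the bench; leave alone.
Things that resemble listed ones, but are neither listed nor needed, are in the scene too. What is shaped like the reject_a but pink, purple or red is not meant.

How it is judged:
By the outcome, as a careful person would: the job done as asked, in the order asked, and still so for the second after the job is handed in, with the robot touching nothing.
It also fails if it takes over 72 s, if anything falls off the work surface, if the arm or the gripper's body presses on something with over 40 N, if the wrist force passes 120 N, or if a joint passes its speed limit or range.

### The arm

A 7-joint arm with a two-finger parallel gripper is mounted at the origin on the work surface. World frame = base frame: x ahead of the robot, y to its left, z up, the work surface at z = 0. Lengths are in m, angles in rad, forces in N, time in s.
With the tool pointing down it reaches from about 0.4 to 0.875 m from the base axis. Payload 6.5 kg.
Tool frame: the origin (TCP) lies at the very end of the fingers, on their centre line; the grasp point (between the pads) lies manip.grasp_offset behind it (manip.grasp_offset is the distance from the TCP to the grasp point, in m); z points along the fingers, y is the direction in which the jaws open and shut (so a half turn about z gives the same grasp; the last joint's range is limited). The gripper opens to 88 mm and grips with 3 to 60 N. Pads are 18 mm wide; open, the fingers measure 123 mm over their backs; the gripper's body (75 mm by 187 mm) begins 45 mm behind the grasp point.
Start: joints at [1.235, 0.536, -0.004, 1.538, 0.003, 1.067, -0.071], TCP at [0.173, -0.626, 0.239] pointing down, gripper open.
Joint ranges: [-2.7, 2.7], [-0.37, 2.16], [-1.27, 1.26], [0.24, 2.4], [-1.31, 4.45], [0.19, 1.91], [-2.76, 2.76]. Speed limits (rad/s): [2.39, 2.39, 3.14, 3.14, 3.14, 3.14, 3.14].

### API

Orientations are given as a unit quaternion [x, y, z, w].
In Python, from bench import manip gives the robot as it stands.
- The arm moves only by the tool servo_tool, never from a script. Its argument "targets" is a list of rows, each a list of 2 entries, a list of its own where there are three numbers: the shift along the world's x, y, z in cm, then the turn, a rotation vector about the world's x, y, z in rad. A call has 1 to 20 rows; each row is the pose to reach, as a shift and turn from the pose measured when the call began; what a row does not reach only later rows make up. A row lasts 1/12 s, in which the tool goes at most 41.7 mm and 7.16 degrees, less where a joint would pass 70% of its speed; a pose out of reach is approached as far as the arm can. A call with a gripper value outside its range is refused whole. "jaw" is the gripper's target within -1 to 1 (fully open at 1, half-way at 0, shut at -1), set as the call begins (left out, the last holds). The fingers move at their own pace and stop on an object; "squeeze" is the grip in N (left out, the last holds). Time passes only in rows, so rows that repeat a pose let the fingers close. It gives the time, the measured TCP pose, the force and the opening at its end, in the units of the state.
- manip.read_state(): the state, without advancing time (a new reading comes with each control period).
- manip.read_camera(name): name is "side" or "top"; returns the picture (420x560x3 uint8, red, green, blue); there is no depth.
- manip.camera_params(name): a dict with "mtx" (3x3 intrinsics, pixels), "rvec" (rotation vector, rad) and "tvec" (3), from world to camera coordinates, as OpenCV has them. Camera axes: x right, y down, z forward; pixel columns grow to the right and rows downward; lengths in m; the calibration is good to about 2 mm. A picture is of the moment at which its call begins. camera_params takes no time and is no camera call.
- manip.job_done(): hands the job in, once; it reports no verdict.
The state is a dict: "time": time; "qpos": joint angles; "qd": joint speeds; "tau": joint torques, N m; "tcp_pos": TCP position; "ee_rot": TCP orientation; "force": force on the tool from outside, world axes, zero at the start; "wrist_torque": the same for the moment, N m; "width": finger opening in m.
Only numpy, scipy, OpenCV 4.12 (cv2) and the standard library are available. Lean on these libraries where they do the work, as an engineer would, in place of code of your own. Each camera call takes 0.05 s, during which the arm holds its last target. There are 200 camera calls.

## Working session

There is one attempt and no reset: what is moved stays moved. The work goes in short steps, Python scripts to look and compute and a tool call to move; the robot and the scene stay as the last step left them, time stands still between calls to the robot, and variables do not carry over. Pictures are saved under pics/ and viewed, on a budget of 10 in all, crops included, one or two more only if the job needs it, and the job is handed in when it is done.

Besides the shell and the picture viewer there is one more tool, called after "Emit:" as name(argument=value, ...), one argument or row to a line, values as JSON. servo_tool: Moves the arm, as the interface text tells. Its arguments: {"type":"object","properties":{"targets":{"type":"array","items":{"type":"array"}},"jaw":{"type":"number"},"squeeze":{"type":"number"}},"required":["targets"]}

```bash
ls; mkdir -p pics
python3 - <<'E'
from bench import manip
import cv2
print(manip.read_state(), manip.grasp_offset)
for n in("top","side"):
    print(n,manip.camera_params(n))
    cv2.imwrite(f"pics/{n}0.png",manip.read_camera(n)[:,:,::-1])
E
```

```text
pics
{'time': 0.0, 'qpos': array([ 1.23476995,  0.53715096, -0.0044224 ,  1.53884961,  0.00261822,
        1.0673151 , -0.07120307]), 'qd': array([ 6.00263124e-05, -8.34474930e-04,  6.96108633e-04,  8.81215076e-04,
        5.12346275e-04,  3.57798564e-04,  5.64018432e-04]), 'tau': array([-4.81314692e-04, -5.70981932e+01,  9.90933403e-01, -2.51598144e+01,
       -5.60607493e-02,  1.79393491e-02,  1.64197295e-04]), 'tcp_pos': array([ 0.17307301, -0.62590151,  0.23785827]), 'ee_rot': array([ 9.90908363e-01,  1.34535790e-01, -1.89585444e-04, -8.37579190e-04]), 'force': array([0.63362175, 0.51126395, 1.06473672]), 'wrist_torque': array([ 0.01772823, -0.0102944 , -0.004333  ]), 'width': 0.08848934956245064} 0.0187
top {'mtx': array([[408.1777398 ,   0.        , 277.69757347],
       [  0.        , 408.1777398 , 217.01871496],
       [  0.        ,   0.        ,   1.        ]]), 'rvec': array([ 2.24972597, -1.92882392,  0.21540588]), 'tvec': array([-0.11634456,  0.55171688,  1.00824804])}
side {'mtx': array([[416.57194394,   0.        , 284.9441633 ],
       [  0.        , 416.57194394, 207.33379163],
       [  0.        ,   0.        ,   1.        ]]), 'rvec': array([ 0.30474377, -2.7535721 ,  1.23410526]), 'tvec': array([0.50327052, 0.20703643, 1.18713798])}
```

View pics/top0.png

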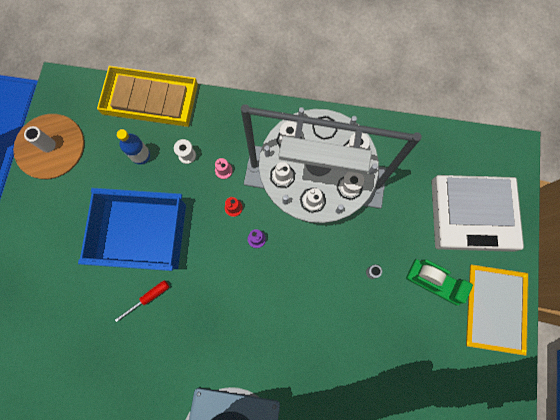

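View pics/side0.png

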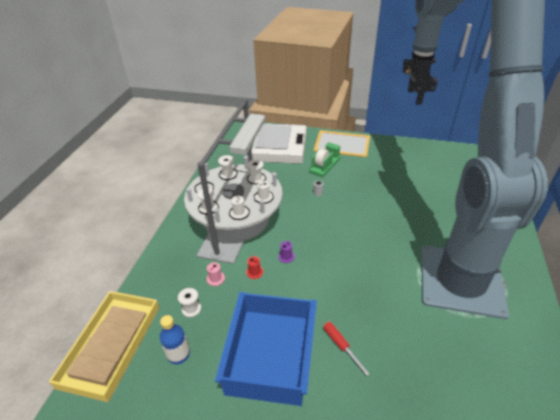

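The top view shows the table around (320,165), with the front core at (315,199), its left neighbour at (283,174) and its right neighbour at (350,184). The bin is at (133,230). Look-alikes are pink (223,168), red (234,206), purple (257,238), the white spare (184,151) and the mandrel (375,271). Next I'll enlarge both views in one picture.

Run:
```python
import cv2,numpy as np
t=cv2.imread("pics/top0.png")[95:235,235:425]; s=cv2.imread("pics/side0.png")[125:265,165:315]
f=lambda a,k:cv2.resize(a,None,fx=k,fy=k,interpolation=cv2.INTER_CUBIC)
T=f(t,4);S=f(s,4)
cv2.imwrite("pics/c_top.png",T);cv2.imwrite("pics/c_side.png",S);print(T.shape,S.shape)
```

```text
(560, 760, 3) (560, 600, 3)
```

View pics/c_top.png

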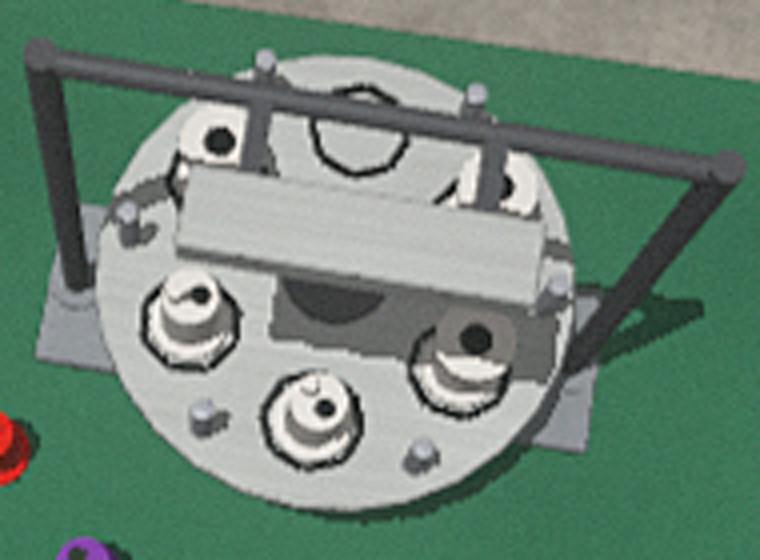

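View pics/c_side.png

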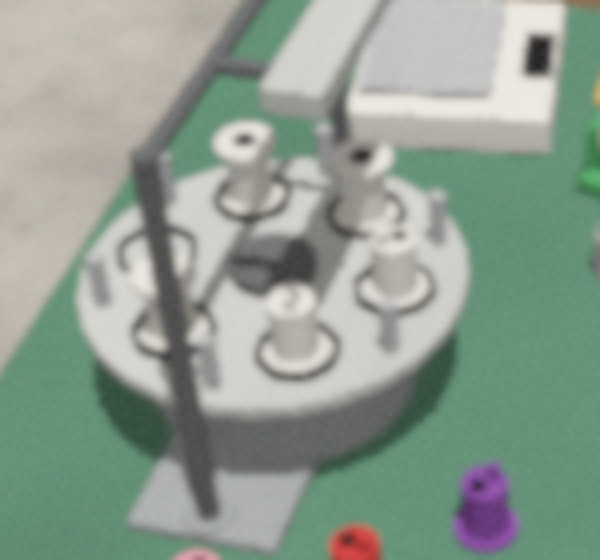

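The front core at crop (312,420) and its left neighbour at (190,305) have narrow tops with stubs, so both are rejects. The right neighbour (460,360) has a full top flange and is good. That means the turn is +1.047. I'll fit the poses next.

```bash
cat > h.py <<'E'
import numpy as np,cv2
from scipy.optimize import least_squares
from scipy.spatial.transform import Rotation as R
from bench import manip
def proj(n,P):
    c=manip.camera_params(n);return cv2.projectPoints(np.atleast_2d(P).astype(float),c["rvec"],c["tvec"],c["mtx"],None)[0][:,0]
def place(p,L):
    c,s=np.cos(p[2]),np.sin(p[2]);return np.array(L)@np.array([[c,s,0],[-s,c,0],[0,0,1]])+[p[0],p[1],0]
def fit(n,L,px,x0):
    r=least_squares(lambda p:(proj(n,place(p,L))-px).ravel(),x0);return r.x,np.abs(r.fun).max()
def toolrot(yaw,lean):  # z: towards heading yaw & down; jaws horizontal
    z=np.array([np.sin(lean)*np.cos(yaw),np.sin(lean)*np.sin(yaw),-np.cos(lean)])
    y=np.array([-np.sin(yaw),np.cos(yaw),0]);y=-y
    return R.from_matrix(np.c_[np.cross(y,z),y,z])
def go(pos,rot):
    s=manip.read_state();q=R.from_quat(s["ee_rot"])
    print("shift cm",np.round((np.array(pos)-s["tcp_pos"])*100,2),"turn",np.round((rot*q.inv()).as_rotvec(),3),"t",s["time"])
E
python3 - <<'E'
from h import *
cr=lambda a,o:(np.array(a)+.5)/4-.5+np.array(o)
ang=np.deg2rad([150,210,90,270,30,330]) # FL,FR,L,R,RL,RR  (front = 180deg, left=+y=90)
L=np.c_[.135*np.cos(ang),.135*np.sin(ang),0*ang+.158]
px=cr([[207,406],[421,445],[127,208],[558,279],[265,59],[477,93]],[235,95])
p,e=fit("top",L,px,[.7,-.1,0]);print("indexer",p,e)
ps=cr([[390,312],[435,196],[207,338]],[165,125])
print("side pred",proj("side",place(p,L[:3])),ps)
p2,e2=fit("side",L[:3],ps,p);print(p2,e2)
B=[[.09,.115,.08],[.09,-.115,.08],[-.09,-.115,.08],[-.09,.115,.08]]
print("bin",fit("top",B,[[91,189],[184,192],[180,270],[79,267]],[.6,.35,0]))
print("bin s",fit("side",B,[[236,296],[316,299],[300,397],[222,366+0]],[.6,.35,0]))
E
```

```text
indexer [ 0.70999151 -0.11415149 -0.02222808] 1.2437747338224199
side pred [[261.55335847 199.95761929]
 [273.84376011 172.9341208 ]
 [215.76179024 208.80479413]] [[262.125 202.625]
 [273.375 173.625]
 [216.375 209.125]]
[ 0.70782081 -0.10866949 -0.0182816 ] 1.4593137524027782
bin (array([0.47127729, 0.3285145 , 0.1257176 ]), np.float64(5.11405975908437))
bin s (array([ 0.47655445,  0.3410677 , -1.55742132]), np.float64(14.447210144016083))
```

```bash
cat >> h.py <<'E'
IX=np.array([.709,-.112,-.021])
def pose(gp,lean,yaw=IX[2],back=0):  # grasp point world -> tcp
    r=toolrot(yaw,np.deg2rad(lean)); z=r.as_matrix()[:,2]
    return np.array(gp)+z*(manip.grasp_offset-back),r
E
python3 - <<'E'
from h import *
cr=lambda a,o:(np.array(a)+.5)/4-.5+np.array(o)
st=place(IX,[[-.1,0,.116]]);print(st,"rim px",proj("top",st),cr([312,420],[235,95]),proj("side",st),cr([397,283],[165,125]))
stub=place(IX,[[-.1,0,.162]]);print("top px",proj("top",stub),cr([318,396],[235,95]))
g=place(IX,[[-.1,0,.146]])[0]
for b in(.13,0): 
    p,r=pose(g,30,back=b);print(p);go(p,r)
E
```

```text
[[ 0.60902205 -0.10990015  0.116     ]] rim px [[311.63795185 199.26845119]] [312.625 199.625] [[263.46175456 196.12103268]] [263.875 195.375]
top px [[313.17075512 194.20501746]] [314.125 193.625]
[ 0.55338432 -0.10873159  0.24238863]
shift cm [38.03 51.72  0.44] turn [ 0.064 -0.522 -0.285] t 0.1
[ 0.61836999 -0.11009649  0.12980532]
shift cm [ 44.53  51.59 -10.81] turn [ 0.064 -0.522 -0.285] t 0.1
```

Emit:
servo_tool(
  targets=[
    [[1,2,1],[0,-0.02,-0.01]],
    [[3,4,2],[0,-0.05,-0.03]],
    [[5,7,3],[0.01,-0.08,-0.05]],
    [[7,10,4],[0.01,-0.11,-0.06]],
    [[9,13,5],[0.02,-0.14,-0.08]],
    [[11,16,5],[0.02,-0.17,-0.1]],
    [[13,19,5],[0.02,-0.2,-0.11]],
    [[15,22,5],[0.03,-0.23,-0.13]],
    [[18,25,5],[0.03,-0.26,-0.15]],
    [[20,28,5],[0.04,-0.3,-0.17]],
    [[22,31,5],[0.04,-0.33,-0.19]],
    [[24,34,5],[0.05,-0.36,-0.2]],
    [[26,37,5],[0.05,-0.4,-0.22]],
    [[28,40,4],[0.05,-0.43,-0.24]],
    [[31,43,4],[0.06,-0.46,-0.26]],
    [[33,46,3],[0.06,-0.49,-0.27]],
    [[35,49,2],[0.06,-0.52,-0.285]],
    [[37,51,1],[0.064,-0.522,-0.285]],
    [[38,51.5,0.4],[0.064,-0.522,-0.285]],
    [[38,51.5,0.4],[0.064,-0.522,-0.285]],
  ],
  jaw=0.36,
)

```text
time: 1.77
tcp_pos: [0.554, -0.1078, 0.2406]
ee_rot: [0.966, -0.008, 0.258, 0.001]
force: [-0.4, -0.0, -0.5]
width: 0.0598
```

```bash
sed -i 's/^IX=.*/IX=np.array([.709,-.114,-.021])/' h.py
python3 - <<'E'
from h import *
g=place(IX,[[-.1,0,.146]])[0]
go(*pose(g,30,back=.13));go(*pose(g,30));print(manip.read_state()["width"],manip.read_state()["qpos"])
cv2.imwrite("pics/s1.png",cv2.resize(manip.read_camera("side")[100:290,140:420,::-1],None,fx=2.8,fy=2.8,interpolation=2))
E
```

```text
shift cm [-0.06 -0.3   0.18] turn [-0.001 -0.001 -0.005] t 1.7667
shift cm [  6.43  -0.43 -11.08] turn [-0.001 -0.001 -0.005] t 1.7667
0.05983739100846314 [ 0.43207099  0.19776057 -0.30872905  2.17405941 -0.02147239  0.26032919
 -1.4230161 ]
```

View pics/s1.png

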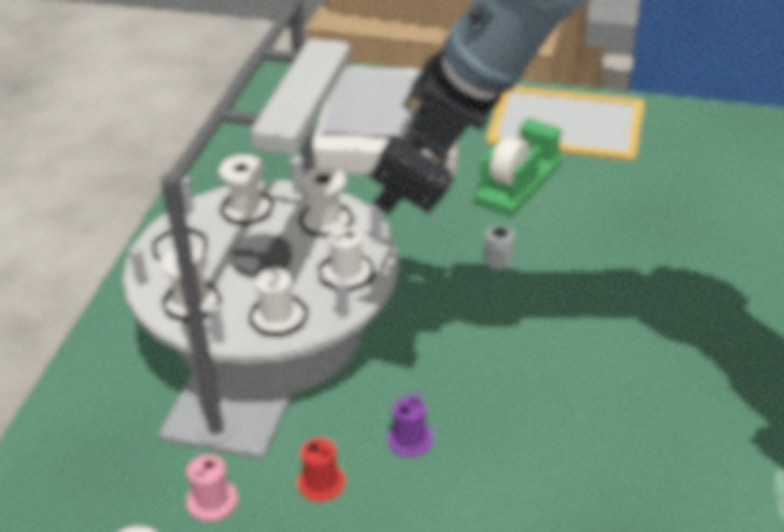

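The arm reached the pregrasp. The fingers at (390,195) lean towards the front core at (345,255), which still stands with its stub. Now I'll advance along the tool axis and grip.

Emit:
servo_tool(
  targets=[
    [[0,-0.4,-0.3],[0,0,0]],
    [[0.6,-0.4,-1.2],[0,0,0]],
    [[1.2,-0.4,-2.2],[0,0,0]],
    [[1.8,-0.4,-3.2],[0,0,0]],
    [[2.4,-0.4,-4.2],[0,0,0]],
    [[3,-0.4,-5.2],[0,0,0]],
    [[3.6,-0.4,-6.2],[0,0,0]],
    [[4.2,-0.4,-7.2],[0,0,0]],
    [[4.8,-0.4,-8.2],[0,0,0]],
    [[5.4,-0.4,-9.2],[0,0,0]],
    [[5.9,-0.4,-10.1],[0,0,0]],
    [[6.2,-0.4,-10.7],[0,0,0]],
    [[6.4,-0.4,-11],[0,0,0]],
    [[6.4,-0.4,-11],[0,0,0]],
    [[6.4,-0.4,-11],[0,0,0]],
  ],
)

```text
time: 3.07
tcp_pos: [0.6168, -0.1143, 0.131]
ee_rot: [0.966, -0.01, 0.258, 0.002]
force: [-0.6, 1.6, -0.5]
width: 0.0601
```

Emit:
servo_tool(
  targets=[
    [[0,0,0],[0,0,0]],
    [[0,0,0],[0,0,0]],
    [[0,0,0],[0,0,0]],
    [[0,0,0],[0,0,0]],
    [[0,0,0],[0,0,0]],
    [[0,0,0],[0,0,0]],
    [[0,0,0],[0,0,0]],
    [[0,0,0],[0,0,0]],
  ],
  jaw=-1,
  squeeze=15,
)

```text
time: 3.73
tcp_pos: [0.6169, -0.1144, 0.1313]
ee_rot: [0.966, -0.01, 0.258, 0.002]
force: [-4.4, -0.0, 6.6]
width: 0.0356
```

Run:
```python
from h import *
s=manip.read_state();print(s["qpos"],s["width"],s["tcp_pos"],s["force"])
cv2.imwrite("pics/t2.png",manip.read_camera("top")[:,:,::-1])
b=cv2.imread("pics/top0.png");h=cv2.cvtColor(b,cv2.COLOR_BGR2HSV)
m=cv2.inRange(h,(105,120,60),(125,255,255));m[:,:70]=0;m[:170]=0;m[280:]=0;m[:,200:]=0
c=max(cv2.findContours(m,0,2)[0],key=cv2.contourArea);print(cv2.approxPolyDP(c,6,True)[:,0].tolist())
```

```text
[ 0.59328912  0.54159343 -0.55079646  2.09005715  1.3325973   0.19740074
 -2.68466662] 0.035634675208239375 [ 0.61689615 -0.11440419  0.13129005] [-4.39500059 -0.03085038  6.56436758]
[[91, 189], [78, 263], [177, 268], [180, 194]]
```

Gripped at 35.6 mm, which matches the body. Joints 6 and 7 are near their limits, so I'll lift, then back off while reducing the lean.

Emit:
servo_tool(
  targets=[
    [[0,0,0.4],[0,0,0]],
    [[0,0,1],[0,0,0]],
    [[0,0,1.8],[0,0,0]],
    [[-0.2,0,2.8],[0,0,0]],
    [[-0.5,0,4],[0,0,0]],
    [[-1,0,5],[0,0,0]],
    [[-1.6,0,6],[0,0.02,0]],
    [[-2.4,0,7],[0,0.05,0]],
    [[-3.2,0,8],[0,0.08,0]],
    [[-4,0,8.5],[0,0.11,0]],
    [[-5,0,9],[0,0.14,0]],
    [[-6,0,9],[0,0.17,0]],
    [[-7,0,9],[0,0.2,0]],
    [[-7,0,9],[0,0.2,0]],
  ],
)

```text
time: 4.95
tcp_pos: [0.5461, -0.1145, 0.2212]
ee_rot: [0.987, -0.009, 0.16, 0.003]
force: [0.4, -0.3, -0.1]
width: 0.0351
```

Run:
```python
from h import *
B=[[.09,.115,.08],[-.09,.115,.08],[-.09,-.115,.08],[.09,-.115,.08]]
print(fit("top",B,[[91,189],[78,263],[177,268],[180,194]],[.47,.33,0]))
s=manip.read_state();print(s["qpos"],s["width"],s["tcp_pos"],s["ee_rot"],s["force"])
v=np.hstack([manip.read_camera(n)[:,:,::-1] for n in("top","side")])
cv2.imwrite("pics/v3.png",cv2.resize(v,(800,300),interpolation=cv2.INTER_AREA))
```

```text
(array([0.47331955, 0.33423409, 0.11052751]), np.float64(4.239637147706276))
[ 1.02048245  0.46437696 -1.07395414  2.020327    0.68067554  0.65573678
 -2.02917437] 0.03508036452288553 [ 0.546106   -0.11449738  0.22115051] [ 0.98713369 -0.00940558  0.1595881   0.0032017 ] [ 0.41715199 -0.30435726 -0.05671107]
```

View pics/v3.png

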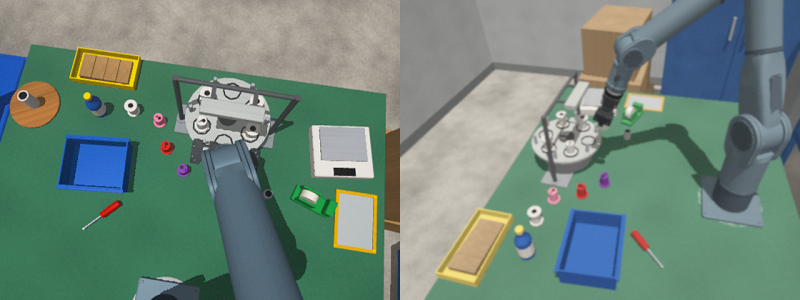

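The reject is held clear of the table, with the gripper at (205,145) in the left half, and everything else is undisturbed. The bin centre is about (0.473,0.334). Now the pose over the bin.

Run:
```python
from h import *
for z in(.22,.052):
    go(*pose([.475,.385,z],8,yaw=.6))
```

```text
shift cm [-6.99 50.09 -1.97] turn [-0.05   0.18   0.617] t 5.05
shift cm [ -6.99  50.09 -18.77] turn [-0.05   0.18   0.617] t 5.05
```

Emit:
servo_tool(
  targets=[
    [[0,1,0],[0,0,0.01]],
    [[-0.5,3,0],[0,0.01,0.04]],
    [[-0.5,6,0],[0,0.02,0.07]],
    [[-1,9,0],[-0.01,0.03,0.1]],
    [[-1,12,0],[-0.01,0.04,0.14]],
    [[-2,15,0],[-0.01,0.05,0.18]],
    [[-2,18,0],[-0.02,0.06,0.22]],
    [[-2,21,0],[-0.02,0.07,0.26]],
    [[-3,24,0],[-0.02,0.08,0.3]],
    [[-3,27,0],[-0.03,0.1,0.34]],
    [[-4,30,0],[-0.03,0.11,0.37]],
    [[-4,33,0],[-0.03,0.12,0.41]],
    [[-5,36,0],[-0.03,0.13,0.45]],
    [[-5,39,0],[-0.04,0.14,0.49]],
    [[-6,42,0],[-0.04,0.15,0.53]],
    [[-6,45,0],[-0.04,0.16,0.56]],
    [[-7,48,-1],[-0.05,0.17,0.59]],
    [[-7,49.5,-2],[-0.05,0.18,0.61]],
    [[-7,50,-2],[-0.05,0.18,0.617]],
    [[-7,50,-2],[-0.05,0.18,0.617]],
  ],
)

```text
time: 6.72
tcp_pos: [0.475, 0.3878, 0.2009]
ee_rot: [0.952, 0.297, 0.066, -0.021]
force: [-0.1, -0.4, -1.2]
width: 0.0356
```

Run:
```python
from h import *
go(*pose([.475,.385,.052],8,yaw=.6))
s=manip.read_state();print(s["qpos"],s["width"],s["force"])
v=np.hstack([manip.read_camera("top")[150:320,40:260,::-1],manip.read_camera("side")[230:400,200:420,::-1]])
cv2.imwrite("pics/v4.png",cv2.resize(v,None,fx=1.8,fy=1.8,interpolation=2))
```

```text
shift cm [  0.21  -0.13 -16.74] turn [-0.001 -0.002 -0.004] t 6.7167
[-0.02045112  0.7027717  -1.07892239  1.75453891  0.7934293   1.01274514
 -2.34378316] 0.03560866084502302 [-0.14841093 -0.36271918 -1.19103431]
```

View pics/v4.png

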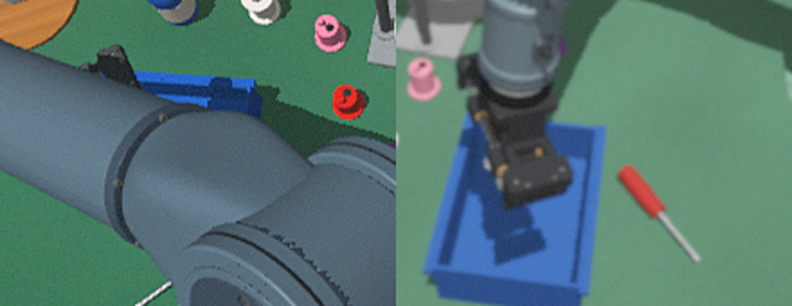

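The gripper is over the far-left part of the bin and still holds the core. I'll lower it.

Emit:
servo_tool(
  targets=[
    [[0,0,-1],[0,0,0]],
    [[0,0,-2.5],[0,0,0]],
    [[0,0,-4.2],[0,0,0]],
    [[0,0,-6],[0,0,0]],
    [[0,0,-7.8],[0,0,0]],
    [[0,0,-9.6],[0,0,0]],
    [[0,0,-11.2],[0,0,0]],
    [[0,0,-12.8],[0,0,0]],
    [[0,0,-14],[0,0,0]],
    [[0,0,-15],[0,0,0]],
    [[0,0,-15.6],[0,0,0]],
    [[0,0,-16],[0,0,0]],
    [[0,0,-16],[0,0,0]],
    [[0,0,-16],[0,0,0]],
  ],
)

```text
time: 7.98
tcp_pos: [0.4769, 0.3855, 0.0417]
ee_rot: [0.953, 0.295, 0.067, -0.021]
force: [0.6, 0.1, -0.7]
width: 0.0359
```

Emit:
servo_tool(
  targets=[
    [[0,0,-0.2],[0,0,0]],
    [[0,0,-0.4],[0,0,0]],
    [[0,0,-0.6],[0,0,0]],
    [[0,0,-0.6],[0,0,0]],
  ],
)

```text
time: 8.32
tcp_pos: [0.4769, 0.3854, 0.0355]
ee_rot: [0.953, 0.295, 0.067, -0.021]
force: [-0.6, 0.2, -0.3]
width: 0.0355
```

Emit:
servo_tool(
  targets=[
    [[0,0,-0.15],[0,0,0]],
    [[0,0,-0.3],[0,0,0]],
    [[0,0,-0.3],[0,0,0]],
  ],
)

```text
time: 8.57
tcp_pos: [0.4768, 0.3853, 0.0322]
ee_rot: [0.953, 0.295, 0.067, -0.02]
force: [0.8, 0.7, -1.1]
width: 0.0356
```

Emit:
servo_tool(
  targets=[
    [[0,0,-0.2],[0,0,0]],
    [[0,0,-0.2],[0,0,0]],
  ],
)

```text
time: 8.73
tcp_pos: [0.4769, 0.3855, 0.0304]
ee_rot: [0.953, 0.295, 0.067, -0.02]
force: [-0.0, -1.6, 3.1]
width: 0.0356
```

Emit:
servo_tool(
  targets=[
    [[0,0,0],[0,0,0]],
    [[0,0,0],[0,0,0]],
    [[0,0,0],[0,0,0]],
    [[0,0,0],[0,0,0]],
    [[0,0,0],[0,0,0]],
    [[0,0,0],[0,0,0]],
    [[0,0,1],[0,0,0]],
    [[0,0,2],[0,0,0]],
    [[0,0,4],[0,0,0]],
    [[0,0,6],[0,0,0]],
    [[0,0,8],[0,0,0]],
    [[0,0,10],[0,0,0]],
    [[0,0,13],[0,0,0]],
    [[0,0,16],[0,0,0]],
    [[0,0,19],[0,0,0]],
    [[0,0,19],[0,0,0]],
  ],
  jaw=0.36,
)

```text
time: 10.07
tcp_pos: [0.4782, 0.3886, 0.2276]
ee_rot: [0.953, 0.295, 0.071, -0.023]
force: [1.2, 0.4, -0.2]
width: 0.0599
```

```bash
cat >> h.py <<'E'
def pinpose(a,h,off=0,lean=30,tip=.022,back=0): # pin angle a deg from front (+left); tcp at tip above disc
    t=np.deg2rad(180-a); r=toolrot(IX[2],np.deg2rad(lean)); z=r.as_matrix()[:,2]
    P=place(IX,[[.135*np.cos(t),.135*np.sin(t)+off,.110+tip]])[0]
    return P-z*back,r
E
python3 - <<'E'
from h import *
for b in(.13,0): go(*pinpose(30,0,back=b,lean=25))
v=np.hstack([manip.read_camera("top")[150:320,40:260,::-1],manip.read_camera("side")[230:400,200:420,::-1]])
cv2.imwrite("pics/v5.png",cv2.resize(v,None,fx=1.8,fy=1.8,interpolation=2))
E
```

```text
shift cm [  6.04 -43.15   2.22] turn [ 0.082 -0.28  -0.617] t 10.0667
shift cm [ 11.53 -43.26  -9.56] turn [ 0.082 -0.28  -0.617] t 10.0667
```

View pics/v5.png

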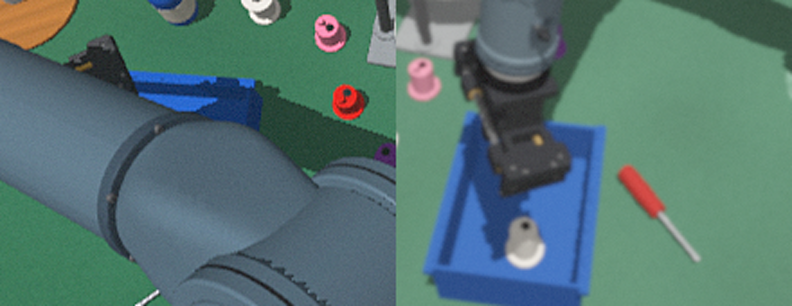

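The first reject stands upright on the bin floor at (525,240). Now over to the left front pin, with the jaws set to straddle it.

Emit:
servo_tool(
  targets=[
    [[0,-1,0],[0,0,-0.01]],
    [[0,-3,0],[0,-0.01,-0.04]],
    [[0,-6,0],[0.01,-0.02,-0.07]],
    [[1,-9,0],[0.01,-0.04,-0.11]],
    [[1,-12,0],[0.02,-0.06,-0.16]],
    [[1,-15,1],[0.02,-0.08,-0.2]],
    [[2,-18,1],[0.03,-0.1,-0.25]],
    [[2,-21,1],[0.03,-0.12,-0.3]],
    [[3,-24,1],[0.04,-0.15,-0.35]],
    [[3,-27,1],[0.05,-0.17,-0.4]],
    [[4,-30,2],[0.05,-0.19,-0.44]],
    [[4,-33,2],[0.06,-0.22,-0.49]],
    [[5,-36,2],[0.07,-0.24,-0.54]],
    [[5,-39,2],[0.07,-0.26,-0.58]],
    [[6,-41.5,2],[0.08,-0.28,-0.61]],
    [[6,-43,2],[0.082,-0.28,-0.617]],
    [[6,-43,2],[0.082,-0.28,-0.617]],
    [[6,-43,2],[0.082,-0.28,-0.617]],
  ],
  jaw=-0.27,
)

```text
time: 11.67
tcp_pos: [0.5362, -0.0449, 0.2415]
ee_rot: [0.977, -0.012, 0.212, 0.003]
force: [0.3, 1.2, -0.2]
width: 0.0325
```

Run:
```python
from h import *
for a in (30,20,10,0,-10,-20,-30,-33): print(a);go(*pinpose(a,0,lean=25))
s=manip.read_state();print(s["qpos"],s["width"])
v=np.hstack([manip.read_camera("top")[90:240,230:430,::-1],manip.read_camera("side")[120:270,170:370,::-1]])
cv2.imwrite("pics/v6.png",cv2.resize(v,None,fx=2,fy=2,interpolation=2))
```

```text
30
shift cm [  5.74   0.08 -10.95] turn [ 0.001 -0.008  0.003] t 11.6667
20
shift cm [  4.7   -2.03 -10.95] turn [ 0.001 -0.008  0.003] t 11.6667
10
shift cm [  4.04  -4.29 -10.95] turn [ 0.001 -0.008  0.003] t 11.6667
0
shift cm [  3.79  -6.63 -10.95] turn [ 0.001 -0.008  0.003] t 11.6667
-10
shift cm [  3.94  -8.97 -10.95] turn [ 0.001 -0.008  0.003] t 11.6667
-20
shift cm [  4.5  -11.26 -10.95] turn [ 0.001 -0.008  0.003] t 11.6667
-30
shift cm [  5.45 -13.41 -10.95] turn [ 0.001 -0.008  0.003] t 11.6667
-33
shift cm [  5.81 -14.02 -10.95] turn [ 0.001 -0.008  0.003] t 11.6667
[ 0.94105014  0.31959998 -1.08203135  2.13442451  0.69039068  0.5090785
 -2.20525799] 0.03250447673752565
```

View pics/v6.png

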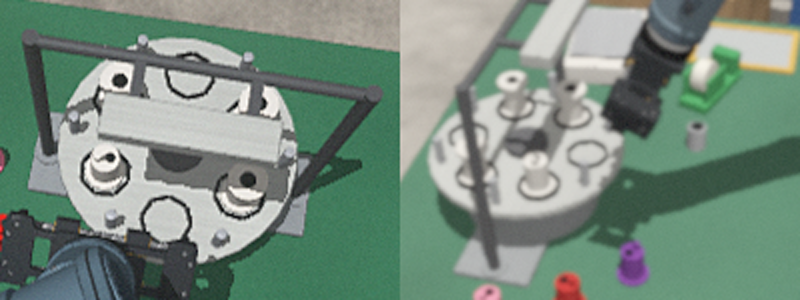

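The front nest is empty, the left pin is at (113,218) and the gripper is in front of it. I'll come down along the tool axis to straddle the pin.

Emit:
servo_tool(
  targets=[
    [[0.4,0,-0.5],[0,0,0]],
    [[0.9,0,-1.5],[0,0,0]],
    [[1.4,0,-2.5],[0,0,0]],
    [[2,0,-3.6],[0,0,0]],
    [[2.6,0,-4.8],[0,0,0]],
    [[3.2,0,-6],[0,0,0]],
    [[3.8,0,-7.1],[0,0,0]],
    [[4.3,0,-8.1],[0,0,0]],
    [[4.9,0,-9.1],[0,0,0]],
    [[5.4,0,-10],[0,0,0]],
    [[5.9,0.1,-10.7],[0,0,0]],
    [[6.1,0.1,-11],[0,0,0]],
    [[6.1,0.1,-11],[0,0,0]],
    [[6.1,0.1,-11],[0,0,0]],
  ],
)

```text
time: 12.93
tcp_pos: [0.5975, -0.0409, 0.1322]
ee_rot: [0.977, -0.009, 0.213, 0.002]
force: [0.1, 0.1, 0.6]
width: 0.0324
```

Run:
```python
from h import *
for a in (30,20,10,0,-10,-20,-30,-33): print(a);go(*pinpose(a,0,lean=25))
s=manip.read_state();print(s["qpos"],s["force"])
```

```text
30
shift cm [-0.4  -0.32 -0.02] turn [ 0.001 -0.007 -0.002] t 12.9333
20
shift cm [-1.44 -2.43 -0.02] turn [ 0.001 -0.007 -0.002] t 12.9333
10
shift cm [-2.1  -4.69 -0.02] turn [ 0.001 -0.007 -0.002] t 12.9333
0
shift cm [-2.35 -7.03 -0.02] turn [ 0.001 -0.007 -0.002] t 12.9333
-10
shift cm [-2.2  -9.38 -0.02] turn [ 0.001 -0.007 -0.002] t 12.9333
-20
shift cm [ -1.63 -11.66  -0.02] turn [ 0.001 -0.007 -0.002] t 12.9333
-30
shift cm [ -0.69 -13.82  -0.02] turn [ 0.001 -0.007 -0.002] t 12.9333
-33
shift cm [ -0.33 -14.43  -0.02] turn [ 0.001 -0.007 -0.002] t 12.9333
[ 0.55202363  0.5454433  -0.69845415  2.08790875  1.14846152  0.38100778
 -2.6242905 ] [0.08583334 0.05130188 0.59136827]
```

Emit:
servo_tool(
  targets=[
    [[0,-0.3,0],[0,0,0]],
    [[-0.1,-0.8,0],[0,0,0]],
    [[-0.3,-1.4,0],[0,0,0]],
    [[-0.6,-2,0],[0,0,0]],
    [[-0.9,-2.6,0],[0,0,0]],
    [[-1.1,-3.2,0],[0,0,0]],
    [[-1.3,-3.8,0],[0,0,0]],
    [[-1.5,-4.4,0],[0,0,0]],
    [[-1.6,-5,0],[0,0,0]],
    [[-1.7,-5.6,0],[0,0,0]],
    [[-1.8,-6.2,0],[0,0,0]],
    [[-1.9,-6.8,0],[0,0,0]],
    [[-1.9,-7.4,0],[0,0,0]],
    [[-1.9,-8,0],[0,0,0]],
    [[-1.9,-8.6,0],[0,0,0]],
    [[-1.9,-9,0],[0,0,0]],
    [[-1.9,-9,0],[0,0,0]],
  ],
)

```text
time: 14.35
tcp_pos: [0.5786, -0.1332, 0.1322]
ee_rot: [0.977, -0.011, 0.213, 0.003]
force: [-0.1, 0.1, 0.0]
width: 0.0318
```

Run:
```python
from h import *
for a in (0,-10,-20,-30,-33): print(a);go(*pinpose(a,0,lean=25))
s=manip.read_state();print(s["qpos"],s["force"])
v=np.hstack([manip.read_camera("top")[90:240,230:430,::-1],manip.read_camera("side")[120:270,170:370,::-1]])
cv2.imwrite("pics/v7.png",cv2.resize(v,None,fx=2,fy=2,interpolation=2))
```

```text
0
shift cm [-0.46  2.2  -0.02] turn [ 0.002 -0.007  0.001] t 14.35
-10
shift cm [-0.3  -0.14 -0.02] turn [ 0.002 -0.007  0.001] t 14.35
-20
shift cm [ 0.26 -2.43 -0.02] turn [ 0.002 -0.007  0.001] t 14.35
-30
shift cm [ 1.21 -4.58 -0.02] turn [ 0.002 -0.007  0.001] t 14.35
-33
shift cm [ 1.57 -5.19 -0.02] turn [ 0.002 -0.007  0.001] t 14.35
[ 0.80040417  0.56265344 -0.75768523  2.09014333  1.05997891  0.34493873
 -2.34991702] [-0.07280977  0.07219018  0.0374408 ]
```

View pics/v7.png

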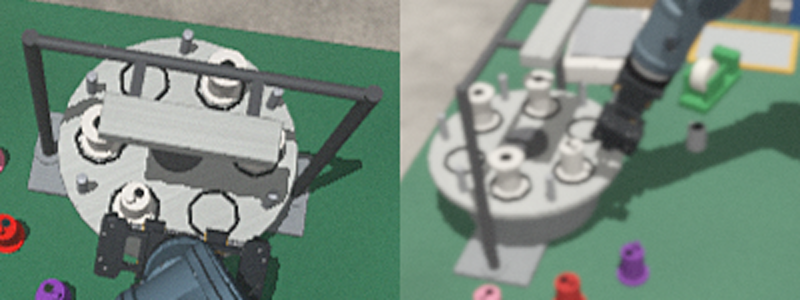

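The disc has turned about 35 degrees and the cores are standing. I'll continue to the click, going slightly past and then centring.

Emit:
servo_tool(
  targets=[
    [[0,-0.4,0],[0,0,0]],
    [[0.1,-1,0],[0,0,0]],
    [[0.3,-1.6,0],[0,0,0]],
    [[0.5,-2.2,0],[0,0,0]],
    [[0.7,-2.8,0],[0,0,0]],
    [[0.9,-3.4,0],[0,0,0]],
    [[1.2,-4,0],[0,0,0]],
    [[1.4,-4.5,0],[0,0,0]],
    [[1.5,-4.9,0],[0,0,0]],
    [[1.6,-5.2,0],[0,0,0]],
    [[1.6,-5.2,0],[0,0,0]],
    [[1.6,-5.2,0],[0,0,0]],
    [[1.6,-4.9,0],[0,0,0]],
    [[1.6,-4.7,0],[0,0,0]],
    [[1.6,-4.7,0],[0,0,0]],
    [[1.6,-4.7,0],[0,0,0]],
  ],
)

```text
time: 15.78
tcp_pos: [0.595, -0.1782, 0.1325]
ee_rot: [0.977, -0.009, 0.213, 0.003]
force: [0.0, 0.2, 0.1]
width: 0.032
```

Emit:
servo_tool(
  targets=[
    [[-0.2,0,0.5],[0,0,0]],
    [[-0.6,0,1.4],[0,0,0]],
    [[-1.1,0,2.4],[0,0,0]],
    [[-1.6,0,3.5],[0,0,0]],
    [[-2.2,0,4.7],[0,0,0]],
    [[-2.8,0,6],[0,0,0]],
    [[-3.4,0,7.3],[0,0,0]],
    [[-4,0,8.6],[0,0,0]],
    [[-4.6,0,9.9],[0,0,0]],
    [[-5.4,0,11.3],[0,0,0]],
    [[-5.8,0,12.2],[0,0,0]],
    [[-5.8,0,12.2],[0,0,0]],
  ],
)

```text
time: 16.78
tcp_pos: [0.537, -0.1786, 0.2563]
ee_rot: [0.977, -0.009, 0.214, 0.004]
force: [0.2, 0.3, -0.3]
width: 0.0327
```

Run:
```python
from h import *
g=place(IX,[[-.1,0,.146]])[0]
for b in(.13,0): go(*pose(g,30,back=b))
s=manip.read_state();print(s["qpos"],s["width"])
st=place(IX,[[-.1,0,.116]])
print("expected rim centre",(proj("top",st)-[230,90])*2.66,(proj("side",st)-[170,120])*2.66+[200*2.66-532+532,0])
v=np.hstack([manip.read_camera("top")[90:240,230:380,::-1],manip.read_camera("side")[120:270,170:320,::-1]])
cv2.imwrite("pics/v8.png",cv2.resize(v,None,fx=2.66,fy=2.66,interpolation=2))
```

```text
shift cm [ 1.63  6.79 -1.39] turn [ 0.001 -0.092 -0.001] t 16.7833
shift cm [  8.13   6.65 -12.64] turn [ 0.001 -0.092 -0.001] t 16.7833
[ 1.30455046  0.43716066 -1.20582512  2.04117026  0.6283474   0.57301154
 -1.84032498] 0.0326815257031565
expected rim centre [[219.25748814 290.966141  ]] [[781.05714886 201.40855104]]
```

View pics/v8.png

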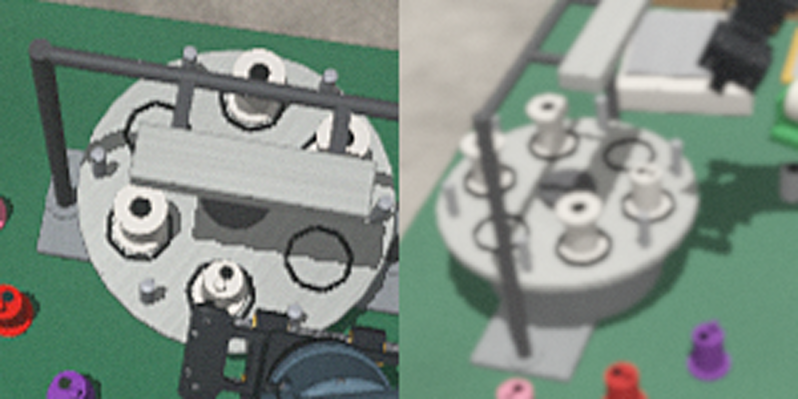

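The second reject, with its stub, is now in the front nest at (220,292), where (219,291) was expected, so the click is seated. Next I'll grip it the same way with slightly less lean.

Emit:
servo_tool(
  targets=[
    [[0,0.5,0],[0,0,0]],
    [[0.3,1.5,0],[0,-0.01,0]],
    [[0.6,2.8,0],[0,-0.02,0]],
    [[1,4.2,0],[0,-0.03,0]],
    [[1.4,5.5,-0.2],[0,-0.04,0]],
    [[1.8,6.4,-0.5],[0,-0.045,0]],
    [[2.1,6.7,-1],[0,-0.045,0]],
    [[2.1,6.7,-1.1],[0,-0.045,0]],
    [[2.1,6.7,-1.1],[0,-0.045,0]],
  ],
  jaw=0.36,
)

```text
time: 17.63
tcp_pos: [0.5575, -0.1108, 0.2429]
ee_rot: [0.972, -0.009, 0.235, 0.003]
force: [0.1, 0.5, -0.4]
width: 0.0604
```

Run:
```python
from h import *
g=place(IX,[[-.1,0,.146]])[0]
for b in(.13,0): go(*pose(g,27,back=b))
print(manip.read_state()["qpos"],manip.read_state()["width"])
```

```text
shift cm [ 0.1  -0.01  0.23] turn [ 0.001  0.002 -0.002] t 17.6333
shift cm [  6.    -0.13 -11.35] turn [ 0.001  0.002 -0.002] t 17.6333
[ 1.07922322  0.38652318 -1.0919412   2.09591511  0.7228099   0.46785833
 -2.07601636] 0.06035184310306554
```

Emit:
servo_tool(
  targets=[
    [[0.2,-0.1,-0.4],[0,0,0]],
    [[0.7,-0.1,-1.2],[0,0,0]],
    [[1.2,-0.1,-2.2],[0,0,0]],
    [[1.7,-0.1,-3.2],[0,0,0]],
    [[2.2,-0.1,-4.2],[0,0,0]],
    [[2.8,-0.1,-5.2],[0,0,0]],
    [[3.3,-0.1,-6.2],[0,0,0]],
    [[3.8,-0.1,-7.2],[0,0,0]],
    [[4.4,-0.1,-8.2],[0,0,0]],
    [[4.9,-0.1,-9.2],[0,0,0]],
    [[5.4,-0.1,-10.2],[0,0,0]],
    [[5.8,-0.1,-10.9],[0,0,0]],
    [[6,-0.1,-11.3],[0,0,0]],
    [[6,-0.1,-11.3],[0,0,0]],
    [[6,-0.1,-11.3],[0,0,0]],
  ],
)

```text
time: 18.88
tcp_pos: [0.6174, -0.112, 0.1297]
ee_rot: [0.972, -0.009, 0.234, 0.003]
force: [-0.3, -1.3, 0.6]
width: 0.0601
```

Emit:
servo_tool(
  targets=[
    [[0,0,0],[0,0,0]],
    [[0,0,0],[0,0,0]],
    [[0,0,0],[0,0,0]],
    [[0,0,0],[0,0,0]],
    [[0,0,0],[0,0,0]],
    [[0,0,0],[0,0,0]],
    [[0,0,0],[0,0,0]],
    [[0,0,0],[0,0,0]],
  ],
  jaw=-1,
  squeeze=15,
)

```text
time: 19.55
tcp_pos: [0.6175, -0.1122, 0.1299]
ee_rot: [0.972, -0.009, 0.234, 0.003]
force: [-4.5, -0.9, 6.6]
width: 0.0354
```

Gripped at 35.4 mm. I'll lift and back off as before.

Emit:
servo_tool(
  targets=[
    [[0,0,0.4],[0,0,0]],
    [[0,0,1],[0,0,0]],
    [[0,0,1.8],[0,0,0]],
    [[-0.2,0,2.8],[0,0,0]],
    [[-0.5,0,4],[0,0,0]],
    [[-1,0,5],[0,0,0]],
    [[-1.6,0,6],[0,0.02,0]],
    [[-2.4,0,7],[0,0.05,0]],
    [[-3.2,0,8],[0,0.08,0]],
    [[-4,0,8.5],[0,0.1,0]],
    [[-5,0,9],[0,0.12,0]],
    [[-6,0,9],[0,0.14,0]],
    [[-7,0,9],[0,0.15,0]],
    [[-7,0,9],[0,0.15,0]],
  ],
)

```text
time: 20.72
tcp_pos: [0.5456, -0.1123, 0.2193]
ee_rot: [0.987, -0.009, 0.16, 0.004]
force: [-0.8, -0.2, -1.2]
width: 0.0356
```

Run:
```python
from h import *
for z in(.22,.052): go(*pose([.475,.285,z],8,yaw=.45))
print(manip.read_state()["qpos"],manip.read_state()["width"])
```

```text
shift cm [-6.83 39.84 -1.78] turn [-0.035  0.18   0.467] t 20.7167
shift cm [ -6.83  39.84 -18.58] turn [-0.035  0.18   0.467] t 20.7167
[ 1.00826429  0.46050291 -1.06291011  2.02511601  0.68053972  0.648102
 -2.03373233] 0.03561250467174863
```

Emit:
servo_tool(
  targets=[
    [[0,1,0],[0,0,0.01]],
    [[-0.5,3,0],[0,0.01,0.04]],
    [[-0.5,6,0],[0,0.03,0.07]],
    [[-1,9,0],[-0.01,0.04,0.11]],
    [[-2,12,0],[-0.01,0.05,0.14]],
    [[-2,15,0],[-0.01,0.07,0.18]],
    [[-3,18,0],[-0.02,0.08,0.21]],
    [[-3,21,0],[-0.02,0.1,0.25]],
    [[-4,24,0],[-0.02,0.11,0.28]],
    [[-4,27,0],[-0.02,0.12,0.32]],
    [[-5,30,0],[-0.03,0.14,0.35]],
    [[-5,33,0],[-0.03,0.15,0.39]],
    [[-6,36,0],[-0.03,0.16,0.42]],
    [[-6.5,38.5,-1],[-0.03,0.17,0.45]],
    [[-6.8,39.8,-2],[-0.035,0.18,0.467]],
    [[-6.8,39.8,-2],[-0.035,0.18,0.467]],
    [[-6.8,39.8,-2],[-0.035,0.18,0.467]],
  ],
)

```text
time: 22.13
tcp_pos: [0.4759, 0.2875, 0.1989]
ee_rot: [0.972, 0.225, 0.067, -0.016]
force: [0.6, 0.4, -0.6]
width: 0.0357
```

Run:
```python
from h import *
go(*pose([.475,.285,.0495],8,yaw=.45))
print(manip.read_state()["qpos"],manip.read_state()["width"])
```

```text
shift cm [  0.14  -0.14 -16.79] turn [ 0.    -0.001 -0.004] t 22.1333
[ 0.1793329   0.60606157 -1.0914127   1.89881893  0.74445245  0.93121957
 -2.36606201] 0.03565639228808484
```

Emit:
servo_tool(
  targets=[
    [[0,0,-1],[0,0,0]],
    [[0,-0.1,-2.5],[0,0,0]],
    [[0,-0.1,-4.2],[0,0,0]],
    [[0,-0.1,-6],[0,0,0]],
    [[0,-0.1,-7.8],[0,0,0]],
    [[0,-0.1,-9.6],[0,0,0]],
    [[0,-0.1,-11.2],[0,0,0]],
    [[0,-0.1,-12.8],[0,0,0]],
    [[0,-0.1,-14],[0,0,0]],
    [[0,-0.1,-15],[0,0,0]],
    [[0,-0.1,-15.8],[0,0,0]],
    [[0,-0.1,-16.2],[0,0,0]],
    [[0,-0.1,-16.4],[0,0,0]],
    [[0,-0.1,-16.4],[0,0,0]],
  ],
)

```text
time: 23.3
tcp_pos: [0.476, 0.2865, 0.0349]
ee_rot: [0.972, 0.225, 0.067, -0.016]
force: [-0.2, -0.0, -0.7]
width: 0.0357
```

Emit:
servo_tool(
  targets=[
    [[0,0,-0.1],[0,0,0]],
    [[0,0,-0.3],[0,0,0]],
    [[0,0,-0.3],[0,0,0]],
  ],
)

```text
time: 23.55
tcp_pos: [0.4761, 0.2865, 0.032]
ee_rot: [0.972, 0.225, 0.067, -0.016]
force: [1.4, 0.3, -0.3]
width: 0.0353
```

Emit:
servo_tool(
  targets=[
    [[0,0,-0.15],[0,0,0]],
    [[0,0,-0.15],[0,0,0]],
  ],
)

```text
time: 23.72
tcp_pos: [0.4762, 0.2864, 0.0304]
ee_rot: [0.972, 0.224, 0.068, -0.016]
force: [-0.4, -0.4, -0.5]
width: 0.0355
```

Emit:
servo_tool(
  targets=[
    [[0,0,0],[0,0,0]],
    [[0,0,0],[0,0,0]],
    [[0,0,0],[0,0,0]],
    [[0,0,0],[0,0,0]],
    [[0,0,0],[0,0,0]],
    [[0,0,0],[0,0,0]],
    [[0,0,1],[0,0,0]],
    [[0,0,2],[0,0,0]],
    [[0,0,4],[0,0,0]],
    [[0,0,6],[0,0,0]],
    [[0,0,8],[0,0,0]],
    [[0,0,10],[0,0,0]],
    [[0,0,13],[0,0,0]],
    [[0,0,16],[0,0,0]],
    [[0,0,19],[0,0,0]],
    [[0,0,22],[0,0,0]],
    [[0,0,22],[0,0,0]],
  ],
  jaw=0.36,
)

```text
time: 25.13
tcp_pos: [0.4778, 0.2891, 0.257]
ee_rot: [0.972, 0.225, 0.072, -0.017]
force: [0.6, 1.1, 0.2]
width: 0.0597
```

Emit:
servo_tool(
  targets=[
    [[0,-2,0],[0,0,-0.02]],
    [[0,-5,0],[0,0,-0.06]],
    [[0,-8,0],[0,0,-0.1]],
    [[0,-11,0],[0,0,-0.15]],
    [[0,-14,0],[0,0,-0.2]],
    [[-1,-17,0],[0,0,-0.26]],
    [[-1,-20,0],[0,0,-0.32]],
    [[-1,-23,0],[0,0,-0.38]],
    [[-2,-26,0],[0,0,-0.44]],
    [[-2,-29,0],[0,0,-0.5]],
    [[-2,-32,0],[0,0,-0.56]],
    [[-2,-35,0],[0,0,-0.62]],
    [[-2,-38,0],[0,0,-0.68]],
    [[-2,-41,0],[0,0,-0.72]],
    [[-2,-44,0],[0,0,-0.76]],
    [[-2,-46,0],[0,0,-0.8]],
    [[-2,-48,0],[0,0,-0.8]],
    [[-2,-48,0],[0,0,-0.8]],
    [[-2,-48,0],[0,0,-0.8]],
  ],
)

```text
time: 26.72
tcp_pos: [0.4577, -0.1908, 0.2571]
ee_rot: [0.982, -0.172, 0.073, 0.012]
force: [-0.9, 0.7, 0.0]
width: 0.0597
```

Run:
```python
from h import *
v=np.hstack([manip.read_camera("top")[60:340,70:470,::-1],manip.read_camera("side")[120:400,60:460,::-1]])
cv2.imwrite("pics/v9.png",v); print(proj("top",place(IX,[[-.1,0,.116]]))-[70,60],manip.read_state()["qpos"])
```

```text
[[242.42762712 139.38576729]] [ 1.18472106  0.32866292 -1.04021932  1.99066395  0.40141305  0.86839619
 -1.96897943]
```

View pics/v9.png

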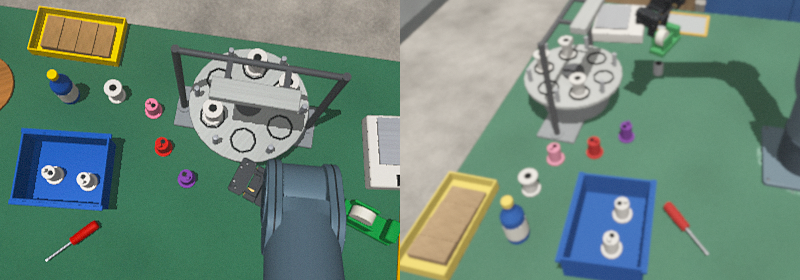

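Both rejects stand in the bin at (53,173) and (87,180). The front nest (242,140) is empty and on the click, the three good cores are standing, and nothing else has moved. I'm handing in.

```bash
python3 -c "
from bench import manip
print(manip.job_done(), manip.read_state()['time'])"
```

```text
the job is handed in; nothing more can be done
the job is handed in; nothing more can be done
```

Both rejects are in the blue bin, and I handed the job in at about 27 s of the 72 s allowed.

- **Order:** I took the front reject out first and lowered it into the bin. I then turned the table one click (+1.047) by straddling the left pin, so the left neighbour came to the front, and lowered that reject in too.
- **Lowering:** I opened the jaws with each core at or within a few millimetres of the bin floor. Both are standing upright there.
- **Last camera check:** The emptied front nest was where the click position predicts, within about a pixel. The three good cores were standing in their nests, and the lamp and the other things on the bench looked undisturbed. The gripper was clear of everything.
- **Forces:** The wrist forces reported at the end of each move stayed under about 10 N.
- **Not ideal:** Joint 6 came close to its lower limit on the first grasp (0.197 against 0.19), and joint 7 was close too (-2.68 against -2.76). I used less lean for the second. I viewed 12 pictures, two over the budget of 10.
- **Disagreement:** The two cameras put the table's axis about 6 mm apart. I used a position between them, and both grasps and the pin fitted.

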